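Feel out the combination lock on the reference-block case and present it open

ROBOT

A 7-joint arm with a two-finger parallel gripper is mounted at the origin on the work surface. World frame = base frame: x ahead of the robot, y to its left, z up, the work surface at z = 0. Lengths are in m, angles in rad, forces in N, time in s.
With the tool pointing down it reaches from about 0.4 to 0.85 m from the base axis. Payload 10.4 kg.
Tool frame: the origin (TCP) lies midway between the tips of the shut fingers; the grasp point (between the pads) lies 19 mm behind it; z points along the fingers, y is the line along which they close (so a half turn about z gives the same grasp; the last joint's range is limited). The gripper opens to 87 mm and grips with 3 to 60 N. Pads are 19 mm wide; open, the fingers measure 117 mm over their backs; the gripper's body (75 mm by 190 mm) begins 51 mm behind the grasp point.
Start: joints at [-1.133, 0.332, -0.065, 1.46, 0.022, 1.35, -0.088], TCP at [0.278, 0.56, 0.223] pointing down, gripper open.
Joint ranges: [-2.6, 2.6], [-0.5, 2.12], [-1.47, 1.34], [0.16, 2.42], [-1.27, 4.41], [0.06, 2.06], [-2.6, 2.6]. Speed limits (rad/s): [2.22, 2.22, 2.79, 2.79, 3.14, 3.14, 3.14].

INTERFACE

Orientations are given as a unit quaternion [x, y, z, w].
In Python, from bench import r gives the robot as it stands.
- The arm moves only by the tool arm_command, never from a script. Its argument "moves" is one flat list of numbers, 4 for each row, row after row: the shift along the tool's x, y, z in cm, then the turn about the tool's z in degrees. A call has 1 to 12 rows; each row shifts and turns the commanded pose from where the row before left it, along the tool's axes as they then stand; what a row does not reach is not made up. A row lasts 1/12 s, in which the tool goes at most 41.7 mm and 7.16 degrees, less where a joint would pass 70% of its speed; a pose out of reach is approached as far as the arm can. A call with a gripper value outside its range is refused whole. "fingers" is the opening in per cent of the stroke, from 0 (shut) to 100 (fully open), set as the call begins (left out, the last holds). The fingers move at their own pace and stop on an object; "squeeze" is the grip in N (left out, the last holds). Time passes only in rows, so rows that do not move let the fingers close. It gives the time, the measured TCP pose, the force, the opening and the grip force at its end, in the units of the state.
- r.read_state(): the state, without advancing time (a new reading comes with each control period).
- r.camera(name): name is "scene" or "top" or "wrist"; returns the picture (420x560x3 uint8, red, green, blue); there is no depth.
- r.camera_info(name): a dict with "fx", "fy", "cx", "cy" (pixels), "origin" and "attitude" of the camera in the world. Camera axes: x right, y up, looking along -z (the intrinsics and any distortion apply to the point x, -y, -z); pixel columns grow to the right and rows downward; lengths in m; the calibration is good to about 2 mm. A picture is of the moment at which its call begins: read the wrist's pose just before it. camera_info takes no time and is no camera call; for the wrist camera it gives the pose at the moment of the call.
- r.close_job(): hands the job in; it is judged then, once.
The state is a dict: "time": time; "joint_positions": joint angles; "joint_vel": joint speeds; "joint_torque": joint torques, N m; "ee_pos": TCP position; "eef_rot": TCP orientation; "ft_force": force on the tool from outside, world axes, zero at the start; "torque": the same for the moment, N m; "width": finger opening in m; "grip_force": force on a finger pad.
Only numpy, scipy, OpenCV 4.12 (cv2) and the standard library are available. Lean on these libraries where they do the work, as an engineer would, in place of code of your own. Each camera call takes 0.05 s, during which the arm holds its last target. There are 200 camera calls.

TASK

Unlock the combination lock on the reference-block case: turn its dial clockwise, feeling through the clicks, until it drops into its deep notch and the shackle jumps out a little by itself; then, with the lock still lying in its cradle, pull the shackle all the way out, clear of the yellow staple. Take the open lock by its body, lift it straight up at least 100 mm off the lid, dial upward, and finish still holding it there in the gripper, level and steady; leave the other things on the bench and on the lid alone.

Things in the scene. Friction and masses are not known exactly. Their poses are not given: they have to be found in the camera images.
- case: Flat blue case, grey lid, fixed on the bench, 270 (x) x 320 (y) mm; origin at bench level below the lock's centre, axes as the lock's at the start. Lid top 45 mm above the bench. Four black corner brackets on the lid, 7 mm high, 1 mm clear of the lock's body, keep the lock from sliding or turning; the middle 36 mm of each of its sides is free.
- staple (a point): Top of the yellow staple on the lid: a bridge 27 mm high, 22 mm wide in y, 5 mm thick in x, centred at x = -37.5, y = +20 mm of the case. The shackle's free (+y) leg passes under it, so the lock cannot be lifted until the shackle is out.
- lock: Loose combination lock, about 0.45 kg, lying face up on the lid between the brackets. Brass body 56 x 56 mm, 26 mm high; origin at the centre of its underside, z up, x and y along its sides. A round dial stands on top in the centre; the U-shaped steel shackle sticks out of its -x side (the side nearer the robot).
- dial_grip (a point): Point on the dial's axis, 37 mm above the lock's underside. The dial is a black ribbed round knob 40 mm across, standing from 27 to 45 mm above the lock's underside, with a white pointer line on top; it turns about the lock's z axis.
- dial (a joint): Dial angle in rad, growing clockwise seen from above. Starts between 0 and 0.8; a light click (about 0.06 N m) each 1/16 turn. The one deep notch, unmarked and different each time, lies between 1.5 and 2.7: there a spring throws the shackle out by 6 mm and the dial is blocked within about 0.07 rad either way.
- shackle (a joint): How far the shackle is out, in m, along the lock's -x: 0 to 0.002 while locked (it twitches 1 mm at each click and cannot be pulled), 0.006 when it has jumped out at the notch, 0.030 fully out (a stop). From 0.006 on it slides with about 1 N of friction and stays where it is left. Its free leg clears the staple from 0.022 on.
- bow (a point): Middle of the shackle's cross bar: 8 mm round bar, straight for 24 mm along the lock's y, 14 mm above the lid and, when locked, 80 mm from the lock's centre towards the lock's -x; it moves with the shackle. The legs lie at y = -20 and +20 mm; 48 mm free between bar and body, 32 mm between the legs.
- test_block: Bystander: bright steel disc 52 mm across, 10 mm high, loose on the lid. Origin at its underside.
- resin_mount: Bystander: red cylinder 30 mm across, 22 mm high, loose on the lid. Origin at its underside.
- green_mount: Bystander: green cylinder 30 mm across, 20 mm high, loose on the lid. Origin at its underside.
- anvil: Bystander: dark steel stepped anvil 54 mm across, 40 mm high, on the bench. Origin at its underside.
- mount_cup: Bystander: white cup 70 mm across, 70 mm high, on the bench. Origin at its underside.
- driver: Bystander: screwdriver lying on the bench.
- oil_jar: Bystander: amber jar 56 mm across, 70 mm high, on the bench. Origin at its underside.
Mind the look-alikes: they are no part of the job. There is more than one size of the lock; the job needs the largest.

How it is judged:
On the way, in this order (a step that is already met when the one before it is completed fails the run):
1. the dial has found its deep notch and the shackle has jumped out (value of joint shackle above 0.0045 m), for 0.2 s.
2. the shackle is pulled fully out while the lock still lies in its cradle (value of joint shackle above 0.026 m and z of lock in the frame of case below 0.053 m and angle between lock's own z axis and vertical below 0.12 rad), for 0.2 s.
At the end, for the whole second after the job is handed in: The lock is held in the fingers, its underside at least 97 mm above the lid, level within 0.3 rad, dial up, shackle out over 24 mm, off the case and still. On the way: shackle jumped out over 4.5 mm, then was pulled out over 26 mm with the lock in its cradle (lifted under 8 mm) (z of lock in the frame of case above 0.142 m and angle between lock's own z axis and vertical below 0.3 rad and value of joint shackle above 0.024 m and contact force between the fingers and lock above 2 N and contact force between lock and case below 0.2 N and linear speed of lock below 0.03 m/s and angular speed of lock below 0.3 rad/s); the arm keeps its last pose, push and grip.
It fails at once if a thing standing on the lid is shifted more than 30 mm (distance of any of test_block, resin_mount, green_mount from where it was at the start of the episode above 0.03 m).
It fails at once if a thing standing on the bench is shifted more than 30 mm (distance of any of anvil, mount_cup, driver, oil_jar from where it was at the start of the episode above 0.03 m).
It also fails if it takes over 67 s, if anything falls off the work surface, if the arm or the gripper's body presses on something with over 40 N, if the wrist force passes 120 N, or if a joint passes its speed limit or range.

## Working session

There is one attempt and no reset: what is moved stays moved. The work goes in short steps, Python scripts to look and compute and a tool call to move; the robot and the scene stay as the last step left them, time stands still between calls to the robot, and variables do not carry over. Pictures are saved under pics/ and viewed, at most 13 in all, crops included, and the job is handed in when it is done.

Besides the shell and the picture viewer there is one more tool, called after "Call:" as name(argument=value, ...) on one line, values as JSON. arm_command: Moves the arm, as the interface text tells. Its arguments: {"type":"object","properties":{"moves":{"type":"array"},"fingers":{"type":"number"},"squeeze":{"type":"number"}},"required":["moves"]}

```bash
mkdir -p pics
python3 - <<'E'
from bench import r
import cv2
s=r.read_state(); print({k:s[k] for k in('time','ee_pos','eef_rot','width','ft_force')})
for n in('scene','top'):
    im=r.camera(n); cv2.imwrite(f'pics/{n}0.png',cv2.cvtColor(im,cv2.COLOR_RGB2BGR)); print(n,r.camera_info(n))
E
```

```text
{'time': 0.0, 'ee_pos': array([0.27773923, 0.55945315, 0.22174181]), 'eef_rot': array([ 2.28342211e-01,  9.73580659e-01, -7.20907430e-04, -1.21021067e-04]), 'width': 0.08644791806595635, 'ft_force': array([ 0.26079967,  0.04528531, -0.334706  ])}
scene {'fx': 524.3676146455593, 'fy': 524.3676146455593, 'cx': 277.7050158249428, 'cy': 209.74185053655802, 'origin': array([ 1.40195566, -0.62051579,  1.11159935]), 'attitude': array([0.34459375, 0.16685513, 0.4095896 , 0.82804038])}
top {'fx': 439.58948313470694, 'fy': 439.58948313470694, 'cx': 276.98913681065386, 'cy': 205.00392021123608, 'origin': array([ 0.35706803, -0.00965801,  1.37551973]), 'attitude': array([ 0.06475736, -0.0739702 , -0.70302192,  0.70434017])}
```

View pics/top0.png

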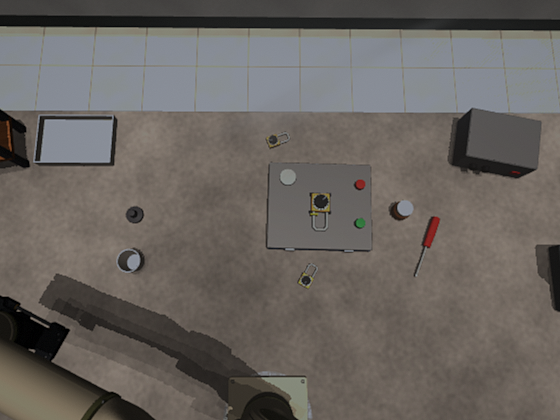

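View pics/scene0.png

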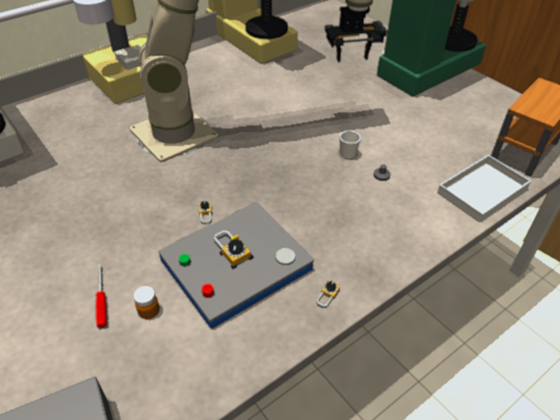

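Three locks can be seen in the top view: (320,203) on the lid, large, with the staple; (277,140) small, on the bench; (309,276) small, on the bench. I choose the one on the lid and check it in a close crop.

```bash
cat > h.py <<'E'
import numpy as np, cv2
from scipy.spatial.transform import Rotation as R
def px2w(ci,u,v,z):
    d=R.from_quat(ci['attitude']).apply([(u-ci['cx'])/ci['fx'],-(v-ci['cy'])/ci['fy'],-1])
    o=np.array(ci['origin']); return o+d*(z-o[2])/d[2]
def w2px(ci,p):
    q=R.from_quat(ci['attitude']).inv().apply(np.array(p)-ci['origin'])
    return ci['cx']+ci['fx']*q[0]/-q[2], ci['cy']-ci['fy']*q[1]/-q[2]
E
python3 - <<'E'
from bench import r
from h import *
im=cv2.imread('pics/top0.png'); c=im[155:260,260:380]
cv2.imwrite('pics/c1.png',cv2.resize(c,None,fx=5.5,fy=5.5,interpolation=cv2.INTER_CUBIC))
ci=r.camera_info('top')
for n,u,v,z in [('dial',320,201,.09),('bow',320,229,.059),('lidTL',269,163,.045),('lidTR',371,165,.045),('lidBL',267,248,.045),('lidBR',371,250,.045)]: print(n,px2w(ci,u,v,z).round(4))
E
```

```text
dial [ 0.6256 -0.1551  0.09  ]
bow [ 0.5456 -0.157   0.059 ]
lidTL [ 0.7566 -0.0018  0.045 ]
lidTR [ 0.7515 -0.3233  0.045 ]
lidBL [0.4892 0.0032 0.045 ]
lidBR [ 0.4837 -0.3123  0.045 ]
```

View pics/c1.png

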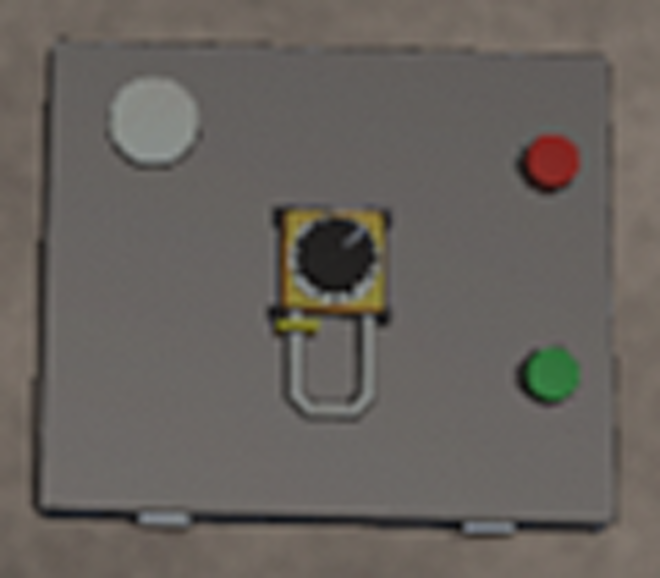

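The crop shows the large lock on the lid: dial at crop (336,256), yellow staple at (297,325), bow at (332,408). The lid measures 268 x 320 mm, which matches the case. The dial is near (0.622,-0.158) and the yaw about -1°.

Call:
arm_command(moves=[-2.6, -2.0, -0.2, 0, -2.6, -2.0, -0.2, 0, -2.6, -2.0, -0.2, 0, -2.6, -2.0, -0.2, 0, -2.6, -2.0, -0.2, 0, -2.6, -2.0, -0.2, 0, -2.6, -2.0, -0.2, 0, -2.6, -2.0, -0.2, 0, -2.6, -2.0, -0.2, 0, -2.6, -2.0, -0.2, 0, -2.6, -2.0, -0.2, 0, -2.6, -2.0, -0.2, 0], fingers=100, squeeze=10)

```text
time: 1.1
ee_pos: [0.4509, 0.2045, 0.2465]
eef_rot: [0.228, 0.974, -0.0, -0.0]
ft_force: [0.1, -0.0, 0.1]
width: 0.0868
grip_force: 0.0
```

Call:
arm_command(moves=[-2.6, -2.0, 0, 0, -2.6, -2.0, 0, 0, -2.6, -2.0, 0, 0, -2.6, -2.0, 0, 0, -2.6, -2.0, 0, 0, -2.6, -2.0, 0, 0, -2.6, -2.0, 0, 0, -2.6, -2.0, 0, 0, -2.6, -2.0, 0, 0, -2.6, -2.0, 0, 0, 0, 0, 0, 0, 0, 0, 0, 0])

```text
time: 2.1
ee_pos: [0.5945, -0.0908, 0.2458]
eef_rot: [0.23, 0.973, -0.001, -0.0]
ft_force: [0.6, 0.2, -0.3]
width: 0.0872
grip_force: 0.0
```

```bash
cat >> h.py <<'E'
def goal(s,p):
    "shift to world point p in tool axes, cm"
    return (R.from_quat(s['eef_rot']).inv().apply(np.array(p)-s['ee_pos'])*100).round(2)
def st(s):
    m=R.from_quat(s['eef_rot']).as_matrix()
    print('t',round(s['time'],2),'p',s['ee_pos'].round(4),'tx yaw',np.degrees(np.arctan2(m[1,0],m[0,0])).round(2),'z',m[:,2].round(3),'q',np.round(s['joint_positions'],2),'w',round(s['width'],4),'g',s['grip_force'],'f',s['ft_force'].round(2),'T',s['torque'].round(3))
E
python3 - <<'E'
from bench import r
from h import *
s=r.read_state(); st(s); ci=r.camera_info('wrist'); im=r.camera('wrist'); print(ci)
cv2.imwrite('pics/w1.png',cv2.cvtColor(im,cv2.COLOR_RGB2BGR)); print(goal(s,[.622,-.158,.25]))
print(w2px(ci,[.622,-.158,.09]))
E
```

```text
t 2.1 p [ 0.5945 -0.0908  0.2458] tx yaw 153.39 z [-0.001 -0.001 -1.   ] q [-0.32  0.28  0.49  1.52 -0.13  1.38  1.29] w 0.0872 g 0.0 f [ 0.59  0.19 -0.34] T [0.054 0.021 0.008]
{'fx': 342.3788210817225, 'fy': 342.3788210817225, 'cx': 283.6677774301754, 'cy': 213.74603897128395, 'origin': array([ 0.51949371, -0.05336063,  0.40847402]), 'attitude': array([-0.13006614, -0.07884079,  0.51912189,  0.84105849])}
[-5.47 -4.78 -0.42]
(np.float64(237.3258466413016), np.float64(249.77982859881908))
```

View pics/w1.png

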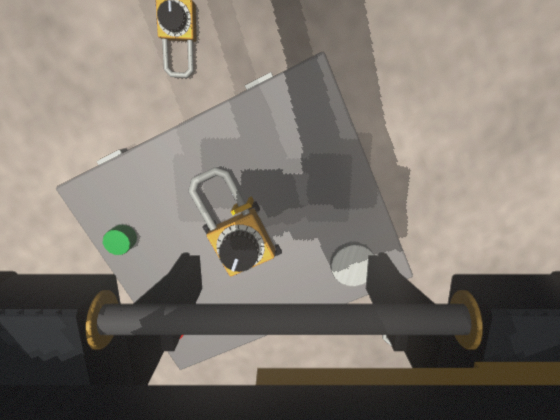

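The wrist view shows the lock with its dial at (240,248), bow at about (213,176), staple at (243,208) and a bracket at (277,250). The projection predicted (237,250), so it agrees to a few mm.

Run:
```python
from bench import r
from h import *
s=r.read_state(); ci=r.camera_info('wrist')
d=px2w(ci,240,248,.09); b=px2w(ci,213,176,.059); print(d,b)
im=cv2.imread('pics/w1.png')[155:290,170:300]
cv2.imwrite('pics/c2.png',cv2.resize(im,None,fx=4.4,fy=4.4,interpolation=cv2.INTER_CUBIC))
print(goal(s,[d[0],d[1],.13]))
```

```text
[ 0.62160939 -0.15249478  0.09      ] [ 0.54830254 -0.14854455  0.059     ]
[-5.28 -4.48 11.59]
```

View pics/c2.png

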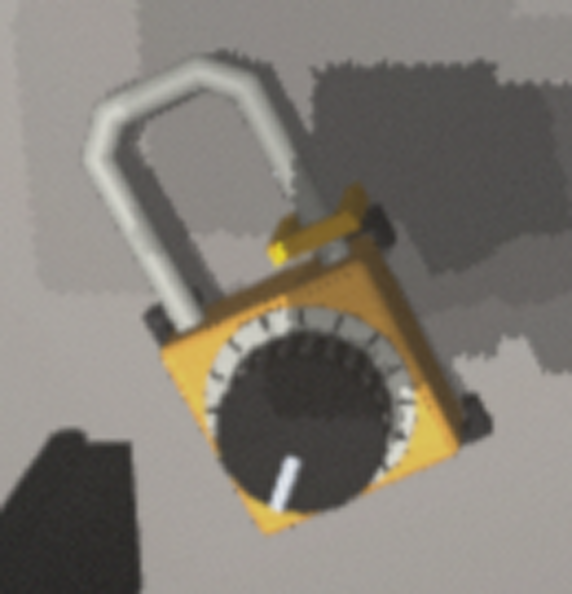

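Run:
```python
from bench import r
from h import *
s=r.read_state(); ci=r.camera_info('wrist')
f=lambda x,y,z:px2w(ci,170+x/4.4,155+y/4.4,z)
d=f(304,425,.09); b=f(157,90,.059); a=f(163,350,.071);c=f(460,455,.071);e=f(265,533,.071);g=f(372,258,.071)
print('dial',d,'bow',b,'corners',a,c,e,g,'mid',(a+c+e+g)/4, np.linalg.norm(a-e),np.linalg.norm(c-e))
for v in (d-b,e-a,c-g): print(np.degrees(np.arctan2(v[1],v[0])))
for v in (g-a,c-e): print(np.degrees(np.arctan2(v[1],v[0]))-90)
print(goal(s,[d[0],d[1],.076]))
```

```text
dial [ 0.6246491  -0.15520638  0.09      ] bow [ 0.54442878 -0.15503511  0.059     ] corners [ 0.5987411  -0.18222778  0.071     ] [ 0.65497924 -0.13099454  0.071     ] [ 0.6522582  -0.18415692  0.071     ] [ 0.60065958 -0.12655507  0.071     ] mid [ 0.62665953 -0.15598358  0.071     ] 0.05355185313966601 0.05323197380765896
-0.12232611203335898
-2.064454036333061
-4.672314940163352
-1.9736236129837579
-2.9300414942759545
[-5.68 -4.58 16.99]
```

Call:
arm_command(moves=[-2.8, -2.3, 2.5, 0, -2.8, -2.3, 2.5, 0, 0, 0, 3.0, 0, 0, 0, 3.0, 0, 0, 0, 2.0, 0, 0, 0, 2.0, 0, 0, 0, 1.0, 0, 0, 0, 0.5, 0, 0, 0, 0, 0, 0, 0, 0, 0], fingers=68)

```text
time: 2.98
ee_pos: [0.6233, -0.1508, 0.0853]
eef_rot: [0.228, 0.974, 0.0, 0.001]
ft_force: [0.2, -0.4, 0.0]
width: 0.0596
grip_force: 0.0
```

Run:
```python
from bench import r
from h import *
s=r.read_state(); st(s); ci=r.camera_info('wrist'); im=r.camera('wrist')
cv2.imwrite('pics/w2.png',cv2.cvtColor(im,cv2.COLOR_RGB2BGR)); print(goal(s,[.624,-.1555,.076]))
print(w2px(ci,[.624,-.1555,.09]))
```

```text
t 2.98 p [ 0.6233 -0.1508  0.0853] tx yaw 153.64 z [ 0.001  0.    -1.   ] q [-0.19  0.5   0.47  1.59 -0.25  1.1   1.45] w 0.0596 g 0.0 f [ 0.21 -0.4   0.01] T [-0.032 -0.03   0.019]
[-0.27 -0.39  0.93]
(np.float64(277.12333852050165), np.float64(281.73801175599215))
```

View pics/w2.png

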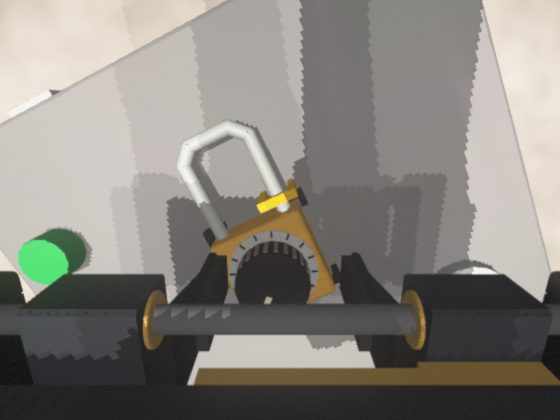

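The wrist view shows the dial at columns 235–311 (centre 273, expected 277). It lies between the fingers, with inner edges near 225 and 345, and a few mm to the left of their middle. I correct about 5 mm along tool -y, go down and close.

Call:
arm_command(moves=[-0.25, -0.5, 0.0, 0, 0, 0, 0.5, 0, 0, 0, 0.4, 0, 0, 0, 0, 0])

```text
time: 3.37
ee_pos: [0.6222, -0.1568, 0.0743]
eef_rot: [0.229, 0.974, 0.0, -0.001]
ft_force: [-0.2, 0.3, -0.1]
width: 0.0593
grip_force: 0.0
```

Call:
arm_command(moves=[0, 0, 0, 0, 0, 0, 0, 0, 0, 0, 0, 0, 0, 0, 0, 0, 0, 0, 0, 0, 0, 0, 0, 0], fingers=30, squeeze=15)

```text
time: 3.87
ee_pos: [0.6228, -0.1568, 0.0754]
eef_rot: [0.228, 0.974, 0.0, 0.0]
ft_force: [0.1, 0.2, 0.2]
width: 0.0393
grip_force: 15.0
```

Run:
```python
from bench import r
from h import *
st(r.read_state())
```

```text
t 3.87 p [ 0.6228 -0.1568  0.0754] tx yaw 153.6 z [ 0. -0. -1.] q [-0.18  0.52  0.47  1.6  -0.25  1.09  1.47] w 0.0393 g 15.000001788139343 f [0.1  0.22 0.2 ] T [-0.067  0.036  0.02 ]
```

Call:
arm_command(moves=[0, 0, 0, 4, 0, 0, 0, 4, 0, 0, 0, 4, 0, 0, 0, 4, 0, 0, 0, 4, 0, 0, 0, 4, 0, 0, 0, 4, 0, 0, 0, 4, 0, 0, 0, 4, 0, 0, 0, 0])

```text
time: 4.7
ee_pos: [0.6243, -0.1549, 0.0755]
eef_rot: [0.519, 0.855, 0.001, 0.001]
ft_force: [4.5, 4.9, -1.1]
width: 0.0394
grip_force: 15.0
```

Run:
```python
from bench import r
from h import *
st(r.read_state())
```

```text
t 4.7 p [ 0.6243 -0.1549  0.0755] tx yaw 117.45 z [ 0.003  0.001 -1.   ] q [-0.27  0.54  0.6   1.6  -0.34  1.1   0.89] w 0.0394 g 15.001673251390457 f [ 4.46  4.95 -1.08] T [ 0.963 -0.953  0.045]
```

Call:
arm_command(moves=[0, 0, 0, 3, 0, 0, 0, 3, 0, 0, 0, 3, 0, 0, 0, 0])

```text
time: 5.03
ee_pos: [0.6246, -0.1545, 0.0756]
eef_rot: [0.584, 0.812, 0.002, 0.001]
ft_force: [5.2, 5.0, -0.8]
width: 0.0395
grip_force: 15.0
```

Run:
```python
from bench import r
from h import *
st(r.read_state())
```

```text
t 5.03 p [ 0.6246 -0.1545  0.0756] tx yaw 108.53 z [ 0.003  0.002 -1.   ] q [-0.3   0.55  0.63  1.6  -0.36  1.1   0.75] w 0.0395 g 15.002417117357254 f [ 5.22  4.96 -0.78] T [ 1.052 -1.15   0.028]
```

Call:
arm_command(moves=[0.15, 0.2, 0, 0, 0, 0, 0, 3, 0, 0, 0, 3, 0, 0, 0, 0])

```text
time: 5.37
ee_pos: [0.6253, -0.1542, 0.0755]
eef_rot: [0.626, 0.78, 0.001, 0.001]
ft_force: [4.6, 2.5, -1.2]
width: 0.0395
grip_force: 15.0
```

Run:
```python
from bench import r
from h import *
st(r.read_state())
```

```text
t 5.37 p [ 0.6253 -0.1542  0.0755] tx yaw 102.47 z [ 0.002 -0.    -1.   ] q [-0.31  0.56  0.65  1.6  -0.37  1.11  0.65] w 0.0395 g 15.001654028892517 f [ 4.57  2.54 -1.24] T [ 0.284 -1.134  0.05 ]
```

Call:
arm_command(moves=[0, 0, 0, 3, 0, 0, 0, 3, 0, 0, 0, 3, 0, 0, 0, 0])

```text
time: 5.7
ee_pos: [0.6257, -0.1538, 0.0756]
eef_rot: [0.685, 0.729, 0.001, 0.001]
ft_force: [5.6, 2.5, -0.5]
width: 0.0392
grip_force: 15.0
```

Run:
```python
from bench import r
from h import *
st(r.read_state())
```

```text
t 5.7 p [ 0.6257 -0.1538  0.0756] tx yaw 93.52 z [ 0.003  0.    -1.   ] q [-0.34  0.57  0.69  1.6  -0.39  1.11  0.51] w 0.0392 g 15.00302329659462 f [ 5.63  2.54 -0.52] T [ 0.44  -1.392 -0.08 ]
```

Call:
arm_command(moves=[0.1, 0.25, 0, 0, 0, 0, 0, 3, 0, 0, 0, 3, 0, 0, 0, 0])

```text
time: 6.03
ee_pos: [0.6266, -0.1536, 0.0753]
eef_rot: [0.722, 0.692, -0.0, -0.0]
ft_force: [0.5, 0.6, 1.6]
width: 0.0394
grip_force: 15.0
```

Run:
```python
from bench import r
from h import *
st(r.read_state())
```

```text
t 6.03 p [ 0.6266 -0.1536  0.0753] tx yaw 87.5 z [-0. -0. -1.] q [-0.35  0.58  0.71  1.6  -0.41  1.12  0.42] w 0.0394 g 15.000963360071182 f [0.52 0.62 1.61] T [ 0.051 -0.112 -0.069]
```

Call:
arm_command(moves=[0, 0, 0, 3, 0, 0, 0, 3, 0, 0, 0, 0])

```text
time: 6.28
ee_pos: [0.6271, -0.1537, 0.0754]
eef_rot: [0.757, 0.653, 0.0, 0.0]
ft_force: [4.0, -0.5, 0.0]
width: 0.0396
grip_force: 15.0
```

Run:
```python
from bench import r
from h import *
st(r.read_state())
```

```text
t 6.28 p [ 0.6271 -0.1537  0.0754] tx yaw 81.59 z [ 0.001 -0.    -1.   ] q [-0.36  0.59  0.73  1.6  -0.42  1.12  0.32] w 0.0396 g 15.000911504030228 f [ 4.02 -0.48  0.  ] T [-0.101 -0.777 -0.092]
```

Call:
arm_command(moves=[0, 0, 0, 3, 0, 0, 0, 3, 0, 0, 0, 0])

```text
time: 6.53
ee_pos: [0.6273, -0.1538, 0.0755]
eef_rot: [0.79, 0.613, 0.0, 0.001]
ft_force: [4.2, -1.6, -0.4]
width: 0.0396
grip_force: 15.0
```

Run:
```python
from bench import r
from h import *
st(r.read_state())
```

```text
t 6.53 p [ 0.6273 -0.1538  0.0755] tx yaw 75.63 z [ 0.002 -0.001 -1.   ] q [-0.38  0.59  0.75  1.6  -0.44  1.12  0.23] w 0.0396 g 15.001704543828964 f [ 4.21 -1.56 -0.42] T [-0.284 -1.126 -0.018]
```

Call:
arm_command(moves=[0, 0.15, 0, 3, 0, 0, 0, 3, 0, 0, 0, 0])

```text
time: 6.78
ee_pos: [0.628, -0.154, 0.0753]
eef_rot: [0.821, 0.571, -0.0, -0.0]
ft_force: [0.3, 0.3, 1.9]
width: 0.0394
grip_force: 15.0
```

Run:
```python
from bench import r
from h import *
st(r.read_state())
```

```text
t 6.78 p [ 0.628  -0.154   0.0753] tx yaw 69.65 z [-0. -0. -1.] q [-0.39  0.61  0.78  1.6  -0.46  1.13  0.14] w 0.0394 g 15.001002699136734 f [0.33 0.26 1.93] T [-0.084 -0.171  0.006]
```

Call:
arm_command(moves=[0, 0, 0, 3, 0, 0, 0, 3, 0, 0, 0, 0])

```text
time: 7.03
ee_pos: [0.6288, -0.1547, 0.0756]
eef_rot: [0.85, 0.528, 0.0, 0.001]
ft_force: [5.9, -1.9, -0.2]
width: 0.0395
grip_force: 15.0
```

Run:
```python
from bench import r
from h import *
st(r.read_state())
```

```text
t 7.03 p [ 0.6288 -0.1547  0.0756] tx yaw 63.68 z [ 0.002 -0.002 -1.   ] q [-0.4   0.61  0.8   1.6  -0.47  1.13  0.05] w 0.0395 g 15.002675503492355 f [ 5.92 -1.85 -0.15] T [-0.633 -1.131  0.301]
```

Call:
arm_command(moves=[0, 0, 0, 3, 0, 0, 0, 3, 0, 0, 0, 0])

```text
time: 7.28
ee_pos: [0.6298, -0.1539, 0.076]
eef_rot: [0.876, 0.483, 0.001, 0.001]
ft_force: [7.7, -0.8, 0.4]
width: 0.0399
grip_force: 15.0
```

Run:
```python
from bench import r
from h import *
st(r.read_state())
ci=r.camera_info('wrist'); im=r.camera('wrist')
cv2.imwrite('pics/w3.png',cv2.cvtColor(im,cv2.COLOR_RGB2BGR))
for x in (-.072,-.076,-.078): print(x,w2px(ci,[.6265+x,-.1545,.059]))
```

```text
t 7.28 p [ 0.6298 -0.1539  0.076 ] tx yaw 57.75 z [ 0.004 -0.001 -1.   ] q [-0.42  0.62  0.82  1.6  -0.49  1.14 -0.05] w 0.0399 g 15.00549852848053 f [ 7.68 -0.79  0.38] T [-0.253 -1.678  0.44 ]
-0.072 (np.float64(180.6523737136131), np.float64(318.3390138075951))
-0.076 (np.float64(175.414939845534), np.float64(321.37728342311556))
-0.078 (np.float64(172.8080157312645), np.float64(322.88957713905654))
```

View pics/w3.png

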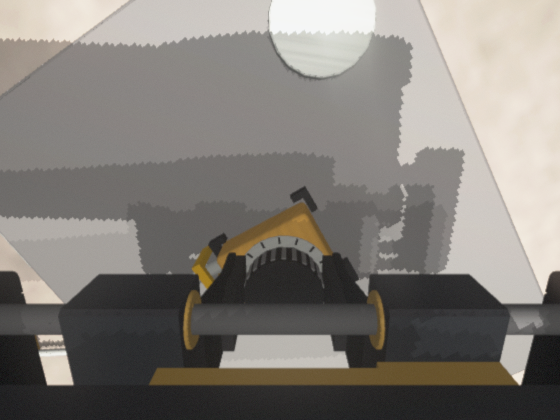

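The torque rose to 0.44 N m, so the dial is blocked: the notch. The wrist picture shows the gripper on the dial and the staple at (205,267); the bow is hidden. I release the dial, lift, turn back to close along x, and look at the bow.

Call:
arm_command(moves=[0, 0, 0, 0, 0, 0, 0, 0, 0, 0, 0, 0, 0, 0, -1, 0, 0, 0, -3, -5, 0, 0, -3, -5, 0, 0, -3, -5, 0, 0, 0, -5, 0, -2.8, 0, -5, 0, -2.8, 0, -5, 0, -2.8, 0, 0, 0, 0, 0, 0], fingers=68)

```text
time: 8.33
ee_pos: [0.5401, -0.1442, 0.1752]
eef_rot: [0.722, 0.692, -0.0, -0.002]
ft_force: [-0.1, -0.2, 0.3]
width: 0.0591
grip_force: 0.0
```

Run:
```python
from bench import r
from h import *
s=r.read_state();st(s)
ci=r.camera_info('wrist'); im=r.camera('wrist')
cv2.imwrite('pics/w4.png',cv2.cvtColor(im,cv2.COLOR_RGB2BGR))
for x in (-.08,-.086): print(x,w2px(ci,[.6265+x,-.1545,.059]))
```

```text
t 8.33 p [ 0.5401 -0.1442  0.1752] tx yaw 87.5 z [-0.003  0.002 -1.   ] q [-0.52  0.28  0.83  1.74 -0.22  1.23  0.32] w 0.0591 g 0.0 f [-0.12 -0.18  0.33] T [-0.164  0.024  0.059]
-0.08 (np.float64(293.095202459865), np.float64(219.4003519281918))
-0.086 (np.float64(286.1134137027353), np.float64(219.68914099112487))
```

View pics/w4.png

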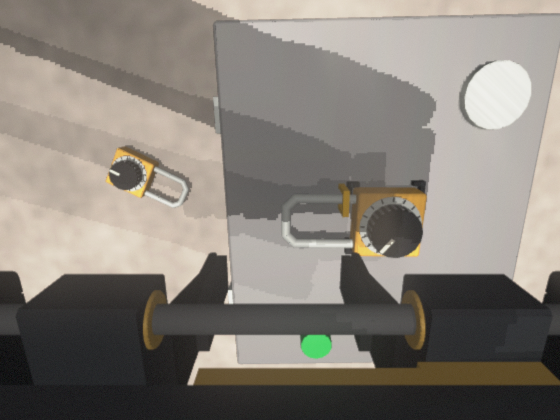

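Bow bar at (287,221), against 286 expected if jumped and 293 if locked; body's near edge at column 355, dial at (395,230).

Run:
```python
from bench import r
from h import *
s=r.read_state();ci=r.camera_info('wrist')
b=px2w(ci,287,221,.059); e=px2w(ci,356,222,.071); e2=px2w(ci,425,222,.071); d=px2w(ci,395,231,.09)
legs=px2w(ci,320,199,.059),px2w(ci,320,244,.059)
print(b,e,e2,d,legs, e[0]-b[0])
print(goal(s,[b[0],b[1],.05]))
```

```text
[ 0.54403161 -0.15523666  0.059     ] [ 0.60095612 -0.15453601  0.071     ] [ 0.65786372 -0.15701392  0.071     ] [ 0.627279  -0.1565634  0.09     ] (array([ 0.57267245, -0.13686015,  0.059     ]), array([ 0.57219108, -0.17784879,  0.059     ])) 0.056924510404450235
[-1.19  0.19 12.58]
```

Call:
arm_command(moves=[-1.2, 0.25, 3.0, 0, 0, 0, 3.0, 0, 0, 0, 3.0, 0, 0, 0, 2.0, 0, 0, 0, 1.0, 0, 0, 0, 0.5, 0, 0, 0, 0, 0, 0, 0, 0, 0], fingers=52)

```text
time: 9.05
ee_pos: [0.5478, -0.1555, 0.0513]
eef_rot: [0.722, 0.692, 0.0, 0.001]
ft_force: [0.2, -0.3, 0.4]
width: 0.0451
grip_force: 0.0
```

Call:
arm_command(moves=[0, 0, 0, 0, 0, 0, 0, 0, 0, 0, 0, 0, 0, 0, 0, 0, 0, 0, 0, 0, 0, 0, 0, 0, 0, 0, 0, 0, 0, 0, 0, 0], fingers=0, squeeze=15)

```text
time: 9.72
ee_pos: [0.5459, -0.1553, 0.0499]
eef_rot: [0.722, 0.692, -0.001, -0.001]
ft_force: [-5.5, 1.2, 2.3]
width: 0.0072
grip_force: 15.0
```

Run:
```python
from bench import r
from h import *
s=r.read_state();st(s)
```

```text
t 9.72 p [ 0.5459 -0.1553  0.0499] tx yaw 87.57 z [-0.002  0.001 -1.   ] q [-0.42  0.46  0.75  1.83 -0.37  1.    0.45] w 0.0072 g 15.00045731663704 f [-5.49  1.16  2.3 ] T [ 0.03   1.165 -0.015]
```

Call:
arm_command(moves=[0, -0.4, 0, 0, 0, -0.4, 0, 0, 0, -0.4, 0, 0, 0, -0.4, 0, 0, 0, -0.4, 0, 0, 0, -0.4, 0, 0, 0, -0.2, 0, 0, 0, 0, 0, 0, 0, 0, 0, 0, 0, 0, 0, 0])

```text
time: 10.55
ee_pos: [0.5209, -0.1541, 0.0502]
eef_rot: [0.722, 0.692, -0.0, -0.0]
ft_force: [-0.7, -0.4, 0.3]
width: 0.0073
grip_force: 15.0
```

Run:
```python
from bench import r
from h import *
s=r.read_state();st(s)
```

```text
t 10.55 p [ 0.5209 -0.1541  0.0502] tx yaw 87.6 z [-0.  0. -1.] q [-0.44  0.4   0.77  1.9  -0.34  0.97  0.44] w 0.0073 g 14.999770671129227 f [-0.71 -0.35  0.34] T [-0.149  0.213 -0.073]
```

Call:
arm_command(moves=[0, -0.3, 0, 0, 0, 0, 0, 0, 0, 0, 0, 0])

```text
time: 10.8
ee_pos: [0.5177, -0.154, 0.0501]
eef_rot: [0.722, 0.692, -0.0, -0.0]
ft_force: [-1.1, 0.4, 0.8]
width: 0.0076
grip_force: 15.0
```

Run:
```python
from bench import r
from h import *
s=r.read_state();st(s)
```

```text
t 10.8 p [ 0.5177 -0.154   0.0501] tx yaw 87.6 z [-0.  0. -1.] q [-0.45  0.4   0.77  1.91 -0.33  0.97  0.44] w 0.0076 g 14.998797923326492 f [-1.06  0.4   0.77] T [-0.146  0.265 -0.05 ]
```

Call:
arm_command(moves=[0, -0.3, 0, 0, 0, 0, 0, 0, 0, 0, 0, 0])

```text
time: 11.05
ee_pos: [0.5166, -0.1543, 0.0508]
eef_rot: [0.722, 0.692, 0.001, 0.002]
ft_force: [6.6, -2.1, -2.8]
width: 0.0075
grip_force: 15.0
```

Run:
```python
from bench import r
from h import *
s=r.read_state();st(s)
ci=r.camera_info('wrist'); im=r.camera('wrist')
cv2.imwrite('pics/w5.png',cv2.cvtColor(im,cv2.COLOR_RGB2BGR))
```

```text
t 11.05 p [ 0.5166 -0.1543  0.0508] tx yaw 87.61 z [ 0.004 -0.001 -1.   ] q [-0.45  0.39  0.78  1.91 -0.33  0.97  0.44] w 0.0075 g 14.997998625040054 f [ 6.6  -2.08 -2.78] T [-0.564 -1.488  0.018]
```

View pics/w5.png

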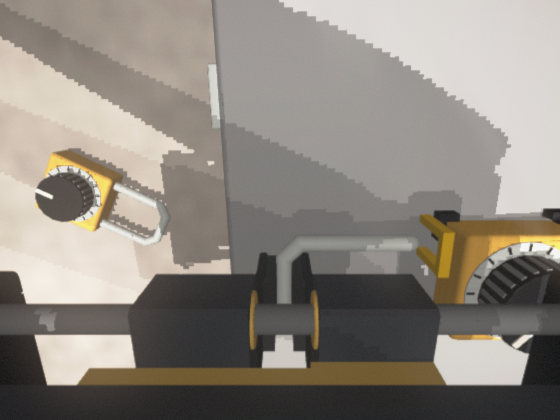

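The picture shows the free leg's end at (412,243), clear of the staple (435,245), and the stop was felt at 6.6 N. I release, go up, turn 90° and place the gripper over the body.

Call:
arm_command(moves=[0, 0.3, 0, 0, 0, 0, 0, 0, 0, 0, 0, 0, 0, 0, 0, 0, 0, 0, -2, 0, 0, 0, -3, 0, 0, 0, -3, 0, 0, 0, -3, 0, 0, 3.6, 0, 0, 0, 3.6, 0, 0, 0, 3.6, 0, 0, 0, 0, 0, 0], fingers=45)

```text
time: 12.1
ee_pos: [0.6304, -0.1563, 0.1579]
eef_rot: [0.72, 0.694, -0.001, 0.0]
ft_force: [-0.0, 1.5, -0.2]
width: 0.0391
grip_force: 0.0
```

Call:
arm_command(moves=[0, 0, 0, 7, 0, 0, 0, 7, 0, 0, 0, 7, 0, 0, 0, 7, 0, 0, 0, 7, 0, 0, 0, 7, 0, 0, 0, 7, 0, 0, 0, 7, 0, 0, 0, 7, 0, 0, 0, 7, 0, 0, 0, 7, 0, 0, 0, 7], fingers=100)

```text
time: 13.1
ee_pos: [0.6256, -0.1584, 0.16]
eef_rot: [1.0, 0.028, -0.0, -0.0]
ft_force: [-0.5, -1.0, -0.2]
width: 0.087
grip_force: 0.0
```

Call:
arm_command(moves=[0, 0, 0, 5, 0, 0, 0, 0, 0, 0, 0, 0])

```text
time: 13.35
ee_pos: [0.6257, -0.1585, 0.1599]
eef_rot: [1.0, -0.011, -0.0, 0.0]
ft_force: [0.2, 0.4, -0.2]
width: 0.087
grip_force: 0.0
```

Run:
```python
from bench import r
from h import *
s=r.read_state();st(s); print(goal(s,[.6275,-.1555,.050]))
ci=r.camera_info('wrist'); im=r.camera('wrist')
cv2.imwrite('pics/w6.png',cv2.cvtColor(im,cv2.COLOR_RGB2BGR))
print(w2px(ci,[.6275,-.1555,.09]))
```

```text
t 13.35 p [ 0.6257 -0.1585  0.1599] tx yaw -1.23 z [-0.001 -0.    -1.   ] q [-0.57  0.66  1.12  1.53 -0.6   1.34 -0.99] w 0.087 g 0.0 f [ 0.19  0.36 -0.17] T [-0.042  0.133 -0.039]
[ 0.19 -0.3  10.99]
(np.float64(279.259765206259), np.float64(223.10583043338147))
```

View pics/w6.png

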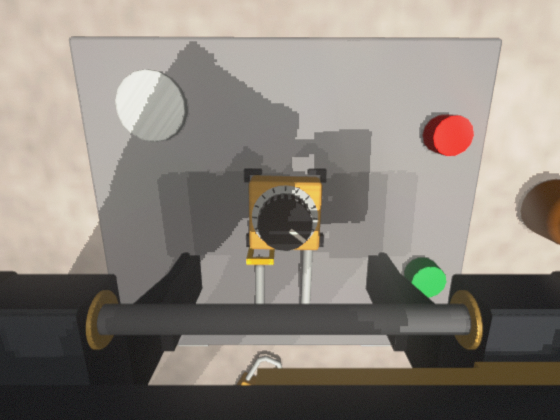

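The dial is at (286,222) and the body spans columns 249–322. The finger midline is near column 284, so the tool is already centred in y. I go straight down and grip.

Call:
arm_command(moves=[0.2, 0, 2, 0, 0, 0, 2, 0, 0, 0, 2, 0, 0, 0, 2, 0, 0, 0, 1.5, 0, 0, 0, 1.0, 0, 0, 0, 0.4, 0, 0, 0, 0, 0, 0, 0, 0, 0])

```text
time: 14.15
ee_pos: [0.6282, -0.1589, 0.052]
eef_rot: [1.0, -0.012, 0.0, 0.0]
ft_force: [0.3, 0.0, 0.1]
width: 0.087
grip_force: 0.0
```

Call:
arm_command(moves=[0, 0, 0, 0, 0, 0, 0, 0, 0, 0, 0, 0, 0, 0, 0, 0, 0, 0, 0, 0, 0, 0, 0, 0, 0, 0, 0, 0, 0, 0, 0, 0], fingers=40, squeeze=35)

```text
time: 14.82
ee_pos: [0.6279, -0.1587, 0.0513]
eef_rot: [1.0, -0.012, 0.0, 0.0]
ft_force: [0.5, -0.1, 2.0]
width: 0.0558
grip_force: 34.9
```

Run:
```python
from bench import r
from h import *
s=r.read_state();st(s)
```

```text
t 14.82 p [ 0.6279 -0.1587  0.0513] tx yaw -1.4 z [ 0. -0. -1.] q [-0.52  0.76  1.02  1.62 -0.7   1.17 -0.93] w 0.0558 g 34.94263529777527 f [ 0.53 -0.05  2.  ] T [-0.049  0.172  0.026]
```

Body gripped at 55.8 mm. Lifting 125 mm, slowly.

Call:
arm_command(moves=[0, 0, -0.5, 0, 0, 0, -1, 0, 0, 0, -1.2, 0, 0, 0, -1.2, 0, 0, 0, -1.2, 0, 0, 0, -1.2, 0, 0, 0, -1.2, 0, 0, 0, -1.2, 0, 0, 0, -1.2, 0, 0, 0, -1.2, 0, 0, 0, -0.8, 0, 0, 0, -0.6, 0])

```text
time: 15.82
ee_pos: [0.6281, -0.1587, 0.1775]
eef_rot: [1.0, -0.012, 0.0, 0.0]
ft_force: [0.2, 0.4, -3.5]
width: 0.056
grip_force: 34.9
```

Call:
arm_command(moves=[0, 0, 0, 0, 0, 0, 0, 0, 0, 0, 0, 0, 0, 0, 0, 0, 0, 0, 0, 0, 0, 0, 0, 0, 0, 0, 0, 0, 0, 0, 0, 0])

```text
time: 16.48
ee_pos: [0.6278, -0.1586, 0.1761]
eef_rot: [1.0, -0.012, -0.0, -0.0]
ft_force: [-0.3, -0.7, -3.7]
width: 0.0558
grip_force: 34.9
```

Run:
```python
from bench import r
from h import *
s=r.read_state();st(s)
im=cv2.cvtColor(r.camera('scene'),cv2.COLOR_RGB2BGR)[130:330,130:400]
cv2.imwrite('pics/s2.png',cv2.resize(im,None,fx=2.9,fy=2.9,interpolation=cv2.INTER_CUBIC))
```

```text
t 16.48 p [ 0.6278 -0.1586  0.1761] tx yaw -1.4 z [-0.  0. -1.] q [-0.57  0.65  1.13  1.5  -0.59  1.37 -1.  ] w 0.0558 g 34.946152567863464 f [-0.35 -0.73 -3.67] T [-0.057  0.089  0.006]
```

View pics/s2.png

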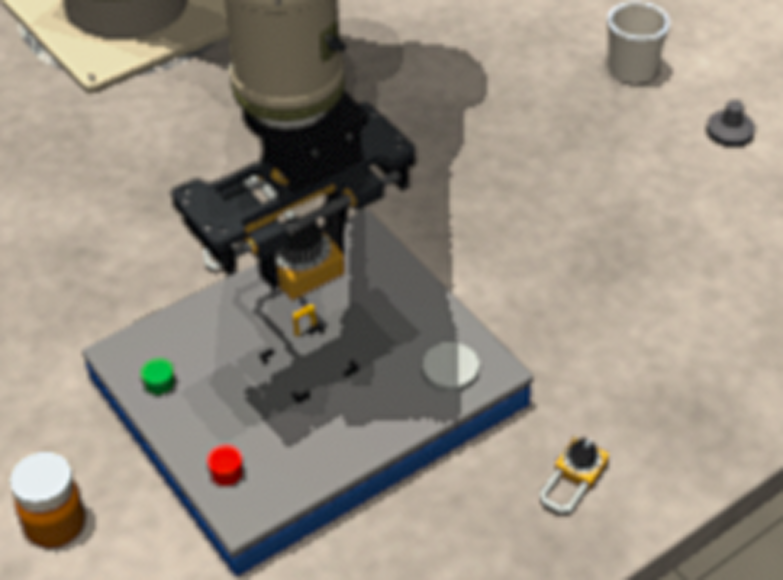

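The picture shows the lock level in the gripper at (310,268), clear of the staple (305,318) and the brackets, with the bystanders in place. Handing in.

```bash
python3 -c "
from bench import r
print(r.close_job())"
```

```text
the job is handed in; nothing more can be done
None
```

The lock is unlocked, its shackle is pulled out to the stop and clear of the staple, and the gripper is holding it level, dial up, about 125 mm above the lid; I handed the job in at about 16.5 s, and no verdict came back.

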